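# Free a sagging bolt on a jeweller's stock cage and hold its gate ajar

### The arm

A 6-joint arm with a two-finger parallel gripper is mounted at the origin on the work surface. World frame = base frame: x ahead of the robot, y to its left, z up, the work surface at z = 0. Lengths are in m, angles in rad, forces in N, time in s.
With the tool pointing down it reaches from about 0.425 to 0.95 m from the base axis. Payload 3.5 kg.
Tool frame: the origin (TCP) lies on the mounting face of the last link; the fingertips stand 173 mm ahead of it and the grasp point (between the pads) lies 155 mm ahead of it; z points along the fingers, x is the direction in which the jaws open and shut, and the axes are right-handed (so a half turn about z gives the same grasp; the last joint's range is limited). The gripper opens to 85 mm and grips with 20 to 120 N. Pads are 22 mm wide; open, the fingers measure 114 mm over their backs; the gripper's body (76 mm by 85 mm) begins 54 mm behind the grasp point. The pads swing forward as they close: fully open they stand 13 mm farther back than shut.
Start: joints at [-1.353, 0.286, 1.577, -0, 1.279, -0.15], TCP at [0.243, -0.63, 0.405] pointing down, gripper open.
Joint ranges: [-2.77, 2.77], [-0.9, 2.22], [0.21, 2.48], [-1.53, 4.67], [0.24, 2.81], [-2.84, 2.84]. Speed limits (rad/s): [2.79, 2.79, 3.14, 3.14, 3.14, 3.14].

### API

Orientations are given as a unit quaternion [x, y, z, w].
In Python, from plant import get_state, read_camera, sign_off gives the robot as it stands.
- The arm moves only by the shell command python3 -m jog 'ROWS' [FORCE]. ROWS is JSON, a list of rows, each an object of numbers: "grip": the closure, from 0 (fully open) to 1 (shut); "x", "y", "z": the shift along the tool's x, y, z in mm; "rx", "ry", "rz": the turn, a rotation vector about the tool's x, y, z in degrees. A call has 1 to 8 rows; each row shifts and turns the commanded pose from where the row before left it, along the tool's axes as they then stand; what a row does not reach is not made up. A row lasts 1/12 s, in which the tool goes at most 41.7 mm and 7.16 degrees, less where a joint would pass 70% of its speed; a pose out of reach is approached as far as the arm can. A call with a gripper value outside its range is refused whole. The fingers move at their own pace and stop on an object; FORCE is the grip in N (left out, the last holds). Time passes only in rows, so rows that do not move let the fingers close. It gives the time, the measured TCP pose, the force and the opening at its end, in the units of the state.
- get_state(): the state, without advancing time (a new reading comes with each control period).
- read_camera(name): name is "side" or "top" or "wrist"; returns a dict with "frame" (400x640x3 uint8, red, green, blue), "intrinsics" (3x3 intrinsics, pixels), "k1" (the pictures are not rectified: a ray, as slopes to the right and down, at radius r is drawn at 1 + k1 r^2 times it, then the intrinsics apply), "R" (3x3) and "t" (3): a world point X has camera coordinates R X + t. Camera axes: x right, y down, z forward; pixel columns grow to the right and rows downward; lengths in m; the calibration is good to about 2 mm. A picture is of the moment at which its call begins. There is no depth.
- sign_off(): hands the job in, once; it reports no verdict.
The state is a dict: "time": time; "qpos": joint angles; "dq": joint speeds; "joint_efforts": joint torques, N m; "eef_pos": TCP position; "tcp_rot": TCP orientation; "contact_force": force on the tool from outside, world axes, zero at the start; "wrist_torque": the same for the moment, N m; "opening": opening from 0.0 (shut) to 1.0 (fully open).
Only numpy, scipy, OpenCV 4.12 (cv2) and the standard library are available. Lean on these libraries where they do the work, as an engineer would, in place of code of your own. Each camera call takes 0.05 s, during which the arm holds its last target.

### The job

On the jeweller's bench stands a small wooden stock cage: fold the aluminium cover that shields its bolt up and back as far as it goes and leave it there, then lift the sagging barrel bolt so that its nose clears the bent keeper while pulling it back, until it is fully drawn, and draw the gate open so that its free edge stands about 80 mm out. The gate springs shut by itself, so finish while still holding it ajar with the bolt drawn; leave the other things on the bench and the cage where they are.

Things in the scene. Friction and masses are not known exactly. Their poses are not given: they have to be found in the camera images.
- cage: fixed wooden cage with mesh sides, 200 deep (x) x 320 wide (y) x 170 high (roof top). Origin: centre of its underside, on the bench. Gate side faces its -x (front face at x = -100); y runs along the front from keeper end (-y) to gate-hinge end (+y); z up. 'Cage frame' below means this, in mm. The front faces roughly the robot's right (yaw 1.45 to 2.15 rad).
- cover (a joint): fold angle of the cover, rad: 0 = level over the bolt handle, 1.57 = upright, 2.1 = its stop, leaning back over the roof. A stiff hinge (about 0.15 N m of friction): it stays where it is left. It starts between 0 and 0.3.
- cover_hinge (a point): middle of the cover's hinge line, on top of the roof at cage frame (-70, -20, 178); the line runs along the cage's y. The cover is a plain aluminium panel 95 long x 120 wide (along the cage's y) x 6 thick from this line forward to -x, hiding the bolt handle from above.
- cover_tab (a point): grip point on the cover's pull tab: a tongue 12 wide (cage y) x 8 thick, sticking out 40 from the middle of the cover's free edge, in its plane. The point is 123 from the hinge line, 12 short of the tab's end; cover level: cage frame (-193, -20, 178). Pinched from above with fingers closing along the cage's y, it turns between the pads as the cover folds.
- bolt (a joint): how far the bolt is drawn along the gate, m: 0 = home in the keeper, 0.045 = fully drawn (stop); drawing moves it towards the cage's +y when the gate is shut (towards the gate's hinge). About 1 N of friction, no spring. It starts between 0 and 0.003. Without lifting, its nose jams on the keeper lip after 4 mm.
- bolt_lift (a joint): how far the bolt is lifted in its worn, over-tall guides, m: 0 = sagged (it sinks back by its own weight when let go), 0.016 = top of the slot. At least 0.010 is needed to clear the keeper lip, and it must stay lifted until the bolt is drawn by 0.026; beyond that it may sink.
- bolt_grip (a point): grip point on the bolt's upright handle, 15 below the handle's top: a steel post 14 (cage x) x 12 (cage y), standing 40 above the arm that carries it, about 50 in front of the cage's front face. With gate shut and bolt home and sagged: cage frame (-150, -40, 148); it moves with the gate, the bolt and the lift. The bolt weighs 0.16 kg, plain steel.
- bolt_nose (a point): middle of the underside of the bolt's turned-down nose, 12 long along the bolt and reaching 11 below the shaft; home and sagged at cage frame (-115, -136, 102). The shaft is 10 x 10, at height 118.
- keeper_lip (a point): middle of the top of the brass keeper's bent-up lip, 8 thick along the bolt, cage frame (-114, -122, 112). The keeper sits on the fixed post at the gate's free edge; its front strap (x -133 to -125, top at 149) keeps the gate from opening until the bolt is drawn by about 0.03.
- gate (a joint): gate angle, rad: 0 = shut, grows as the gate swings out from the cage's front (seen from above, clockwise about the hinge). Sprung shut: 0.24 N m when shut, 0.35 N m at 0.35 rad. The gate's free edge stands 80 mm out at 0.325 rad.
- gate_leaf: the gate: wooden frame with wire mesh, 138 high (12 to 151 above the bench) x 247 wide x 16 thick, with the bolt and its guides on its front. Origin on the hinge line at bench level, axes as the cage's when shut.
- gate_hinge (a point): a point on the gate's upright hinge line, cage frame (-92, 140, 148)
- gate_edge (a point): top of the gate's free edge, 250 from the hinge line; shut: cage frame (-92, -110, 150)
- tin: bystander, to be left alone: small round aluminium tin, 52 dia x 22 high, lying on the cage's roof behind the cover. Origin: centre of its underside.
- low_tin: bystander, to be left alone: round aluminium tin, 60 dia x 24 high, on the bench in front of the cage, near the gate's hinge end. Origin: centre of its underside.
- bench_block: bystander, to be left alone: square steel block, 60 x 60 x 20, on the bench just past the keeper end of the cage. Origin: centre of its underside.
- oil_bottle: bystander, to be left alone: small brown glass bottle with black cap, 34 dia x 75 high. Origin: centre of its underside.
- hammer: bystander, to be left alone: hammer lying on the bench, 240 long. Origin: centre of its underside.
- bowl: bystander, to be left alone: steel bowl, 110 dia x 40 high. Origin: centre of its underside.
- anvil: bystander, to be left alone: dark steel round stake anvil, 80 dia x 72 high. Origin: centre of its underside.

How it is judged:
On the way, in this order (a step that is already met when the one before it is completed fails the run):
1. the cover is folded back to its stop with the bolt still home (value of joint cover above 1.9 rad and value of joint bolt below 0.008 m), for 0.2 s.
2. the bolt is drawn clear of the keeper, gate still shut or nearly so (value of joint bolt above 0.03 m and value of joint gate below 0.18 rad), for 0.1 s.
3. the gate is drawn ajar (value of joint gate above 0.2 rad and value of joint bolt above 0.028 m), for 0.2 s.
At the end, for the whole second after the job is handed in: The gate stands still with its free edge about 80 mm out (0.22 to 0.45 rad, i.e. 55 to 110 mm), held there by the gripper's fingers (contact force above 0.5 N), the bolt is drawn by at least 30 of its 45 mm, and the cover is still folded back (above 1.85 rad) (value of joint gate between 0.22 and 0.45 rad and velocity of joint gate between -0.1 and 0.1 rad/s and value of joint bolt above 0.03 m and value of joint cover above 1.85 rad and contact force between the fingers and gate_leaf above 0.5 N); the arm keeps its last pose, push and grip.
It fails at once if another loose thing is knocked away (moved by more than 25 mm) (distance of any of tin, low_tin, bench_block, oil_bottle, hammer, bowl, anvil from where it was at the start of the episode above 0.025 m).
It also fails if it takes over 54 s, if anything falls off the work surface, if the arm or the gripper's body presses on something with over 40 N, if the wrist force passes 120 N, or if a joint passes its speed limit or range.

## Working session

There is one attempt and no reset: what is moved stays moved. The work goes in short steps, Python scripts to look and compute and a shell command to move; the robot and the scene stay as the last step left them, time stands still between calls to the robot, and variables do not carry over. Pictures are saved under pics/ and viewed, and the job is handed in when it is done.

```bash
mkdir -p pics; ls; cat > h.py <<'E'
import numpy as np, cv2
from plant import get_state, read_camera
E
python3 - <<'E'
from h import *
s=get_state(); print({k:np.round(v,3).tolist() for k,v in s.items()})
for n in ["side","top","wrist"]:
    c=read_camera(n); cv2.imwrite(f"pics/{n}0.png",c["frame"][:,:,::-1])
    np.savez(f"pics/{n}0.npz",**{k:np.array(v) for k,v in c.items()})
    print(n,c["intrinsics"],c["k1"],np.round(c["R"],3),c["t"], -np.array(c["R"]).T@c["t"])
E
```

```text
pics
{'time': 0.0, 'qpos': [-1.353, 0.287, 1.578, -0.0, 1.279, -0.15], 'dq': [-0.001, -0.001, -0.0, -0.001, 0.001, -0.001], 'joint_efforts': [0.0, -40.598, -29.262, -0.0, 0.006, 0.0], 'eef_pos': [0.243, -0.63, 0.403], 'tcp_rot': [0.824, -0.566, -0.001, -0.001], 'contact_force': [0.425, 0.633, 0.035], 'wrist_torque': [-0.027, 0.029, 0.048], 'opening': 0.998}
side [[511.67135044   0.         326.03604677]
 [  0.         511.67135044 197.47563185]
 [  0.           0.           1.        ]] -0.13186353187626948 [[ 0.986 -0.169  0.007]
 [-0.092 -0.571 -0.816]
 [ 0.142  0.804 -0.578]] [-0.54129619  0.08981413  1.40460069] [ 0.34187721 -1.16914044  0.88893298]
top [[444.59311346   0.         321.74562936]
 [  0.         444.59311346 199.99465061]
 [  0.           0.           1.        ]] -0.06737226850214778 [[-0.025 -1.    -0.006]
 [-0.989  0.026 -0.144]
 [ 0.144  0.002 -0.99 ]] [-0.08636243  0.54147321  1.10043514] [ 0.37507457 -0.10310501  1.16631797]
wrist [[353.45625819   0.         317.96872078]
 [  0.         353.45625819 203.63123609]
 [  0.           0.           1.        ]] -0.052793162045122334 [[ 0.36  -0.933 -0.003]
 [-0.901 -0.348  0.26 ]
 [-0.243 -0.091 -0.966]] [-0.67442018 -0.03432261  0.37743831] [ 0.30365379 -0.60686423  0.37147068]
```

View pics/side0.png

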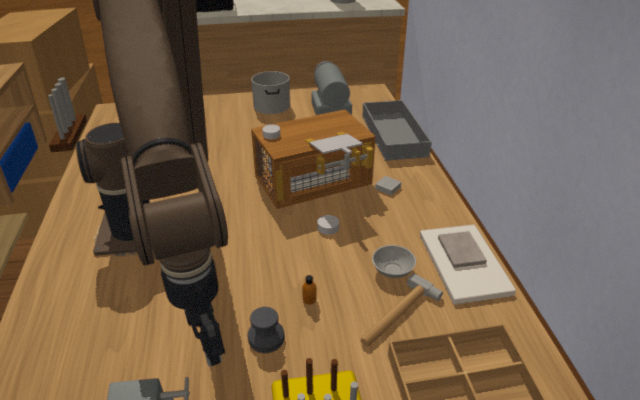

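View pics/top0.png

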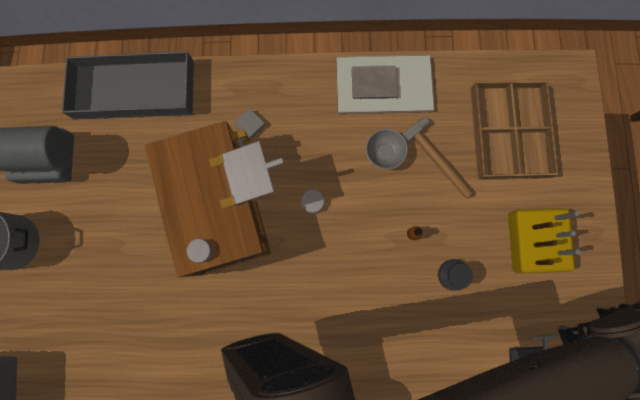

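View pics/wrist0.png

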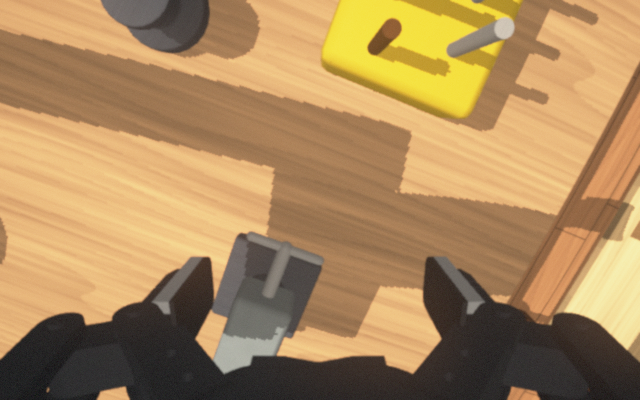

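```bash
python3 - <<'E'
import cv2
a=cv2.imread("pics/top0.png")[90:290,130:350]; cv2.imwrite("pics/topz.png",cv2.resize(a,(770,700)[:2] and (660,600),interpolation=cv2.INTER_CUBIC))
a=cv2.imread("pics/side0.png")[100:220,240:410]; cv2.imwrite("pics/sidez.png",cv2.resize(a,(800,565),interpolation=cv2.INTER_CUBIC))
E
```

```text
(no output)
```

View pics/topz.png

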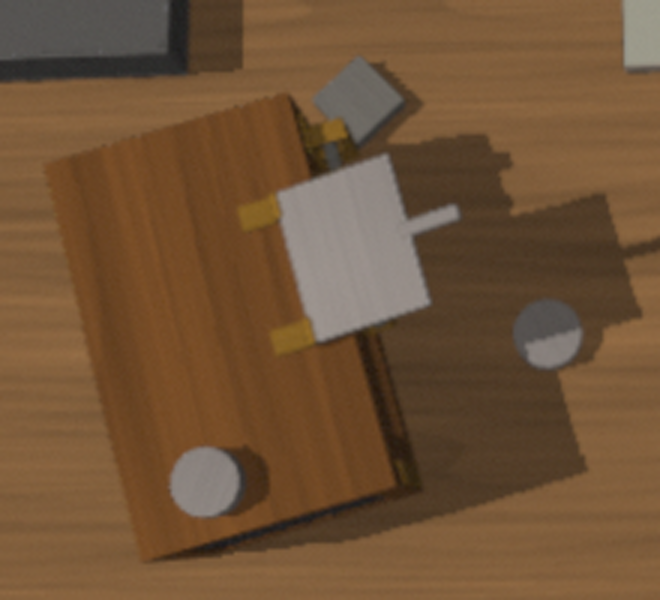

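View pics/sidez.png

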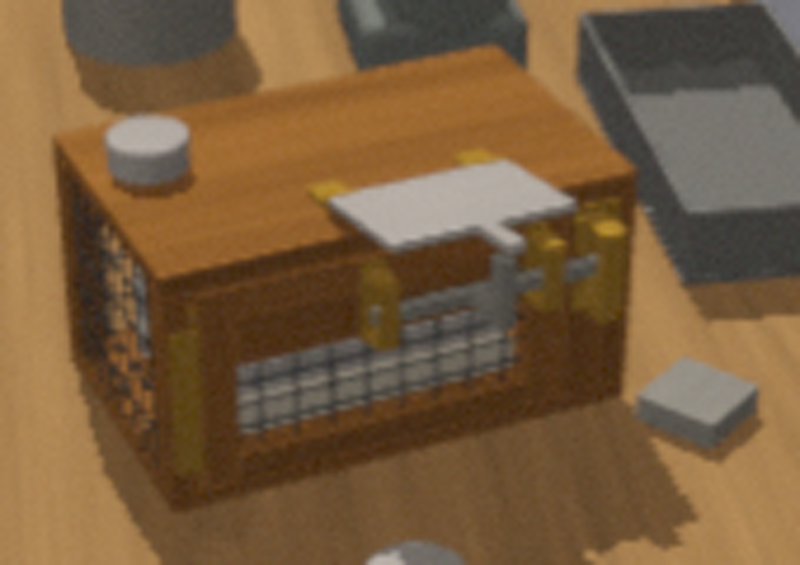

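```bash
cat >> h.py <<'E'
def proj(c,X):
    X=np.atleast_2d(X); p=X@np.array(c["R"]).T+np.array(c["t"]); s=p[:,:2]/p[:,2:]
    r2=(s**2).sum(1,keepdims=True); s=s*(1+float(c["k1"])*r2)
    K=np.array(c["intrinsics"]); return s*[K[0,0],K[1,1]]+[K[0,2],K[1,2]]
def c2w(pose,P):
    x,y,a=pose; P=np.atleast_2d(P)/1000.
    return np.c_[x+np.cos(a)*P[:,0]-np.sin(a)*P[:,1], y+np.sin(a)*P[:,0]+np.cos(a)*P[:,1], P[:,2]]
def cov(th,r,yy,dz=0):
    return [-70-r*np.cos(th)+dz*np.sin(th), -20+yy, 178+r*np.sin(th)+dz*np.cos(th)]
E
cat > fit.py <<'E'
from h import *
from scipy.optimize import least_squares
T=np.load("pics/top0.npz");S=np.load("pics/side0.npz")
tp=lambda a:np.array(a)/3.+[130,90]; sp=lambda a:np.array(a)/4.706+[240,100]
cage=[[100,-160,170],[-100,-160,170],[-100,160,170],[100,160,170]]
ct=tp([(44,163),(290,95),(398,488),(146,560)])
cs=sp([(492,45),(633,172),(158,278),(55,140)])
bs=sp([(620,398),(180,508)]); bot=[[-100,-160,0],[-100,160,0]]
vt=tp([(388,153),(430,302),(459,212)]); vs=sp([(575,203),(395,250),(515,243)])
def res(q,full=False):
    po=q[:3];th=q[3]
    C=c2w(po,cage);B=c2w(po,bot);V=c2w(po,[cov(th,95,-60,3),cov(th,95,60,3),cov(th,135,0,3)])
    r=[proj(T,C)-ct,proj(S,C)-cs,proj(S,B)-bs,proj(T,V)-vt,proj(S,V)-vs]
    return np.vstack(r)
f=least_squares(lambda q:res(q).ravel(),[0.45,0.2,1.8,0.1],loss="soft_l1")
print(f.x); print(np.round(res(f.x),1).tolist())
E
python3 fit.py
```

```text
[0.5347518  0.17185902 1.83882344 0.15882494]
[[-0.1, -0.0], [-0.3, -1.9], [0.5, -1.0], [-1.2, 0.7], [0.1, -0.8], [0.8, -0.9], [-0.6, -0.3], [-1.6, -1.9], [0.2, -1.0], [-2.3, 1.0], [0.5, -0.3], [1.0, 0.2], [0.7, -0.8], [-0.1, -0.2], [-1.2, -1.1], [-0.0, 0.4]]
```

```bash

python3 -m jog '[{"rz":-7,"z":-3},{"rz":-7,"z":-3},{"rz":-7,"z":-3},{"rz":-7,"z":-3},{"rz":-7,"z":-3},{"rz":-7},{"rz":-7},{"rz":-7}]' 40
python3 -m jog '[{"rz":-7},{"rz":-7},{"rz":-7},{"rz":-7},{}]'
cat >> h.py <<'E'
from scipy.spatial.transform import Rotation as Ro
POSE=[0.53475,0.17186,1.83882]
def cageview(pose=POSE):
    "tool state in cage frame (mm), grasp point, axes"
    s=get_state(); R=Ro.from_quat(s["tcp_rot"]).as_matrix(); a=pose[2]
    Rc=np.array([[np.cos(a),-np.sin(a),0],[np.sin(a),np.cos(a),0],[0,0,1]])
    g=np.array(s["eef_pos"])+0.155*R[:,2]
    gc=Rc.T@(g-[pose[0],pose[1],0])*1000
    return s,gc,Rc.T@R
def show(target=None,pose=POSE):
    s,gc,Rt=cageview(pose)
    print("t",round(s["time"],2),"grasp cage",np.round(gc,1),"open",round(float(s["opening"]),3),"F",np.round(s["contact_force"],1),"tcp",np.round(s["eef_pos"],4),"q",np.round(s["qpos"],2))
    print("Rt",np.round(Rt,3).tolist(), "rot-to-nominal(tool,deg)",np.round(Ro.from_matrix(Rt.T@np.array([[0,-1,0],[-1,0,0],[0,0,-1.]])).as_rotvec(degrees=True),2))
    if target is not None: print("tool delta mm",np.round(Rt.T@(np.array(target)-gc),1))
E
python3 -c "
from h import *
show([-191.4,-20,265])"
```

```text
t 0.15 grasp cage [-695.3  493.9  248.6] open 1.001 F [-0.2 -0.3 -0.3] tcp [ 0.2427 -0.6297  0.4036] q [-1.35  0.29  1.58  0.    1.28 -0.15]
Rt [[-0.995, -0.1, 0.002], [-0.1, 0.995, -0.0], [-0.002, -0.0, -1.0]] rot-to-nominal(tool,deg) [-9.000e-02  7.000e-02 -8.428e+01]
tool delta mm [-450.2 -561.5  -15.4]$[0]: bad value
$[0]: bad value
```

```bash

python3 -m jog '[{"grip":0,"x":0,"y":0,"z":-3,"rx":0,"ry":0,"rz":-7}]' 40; python3 -m jog '[{"grip":0,"rz":-7}]'; python3 -m jog '[{"grip":0,"x":0,"y":0,"z":-3,"rx":0,"ry":0,"rz":-7}]'
```

```text
time: 0.23
eef_pos: [0.2426, -0.6296, 0.4061]
tcp_rot: [0.858, -0.514, -0.001, -0.001]
contact_force: [-0.5, -0.1, 0.1]
opening: 1.002
time: 0.32
eef_pos: [0.2427, -0.6297, 0.4098]
tcp_rot: [0.889, -0.459, -0.001, -0.001]
contact_force: [0.0, 0.3, -0.5]
opening: 1.003$[0]: bad value
```

```bash

python3 -m jog '[{"grip":0,"x":0,"y":0,"z":-3,"rx":0,"ry":0,"rz":-7},{"grip":0,"x":0,"y":0,"z":-3,"rx":0,"ry":0,"rz":-7},{"grip":0,"x":0,"y":0,"z":-3,"rx":0,"ry":0,"rz":-7},{"grip":0,"x":0,"y":0,"z":0,"rx":0,"ry":0,"rz":-7},{"grip":0,"x":0,"y":0,"z":0,"rx":0,"ry":0,"rz":-7},{"grip":0,"x":0,"y":0,"z":0,"rx":0,"ry":0,"rz":-7},{"grip":0,"x":0,"y":0,"z":0,"rx":0,"ry":0,"rz":-7},{"grip":0,"x":0,"y":0,"z":0,"rx":0,"ry":0,"rz":-7}]'
python3 -m jog '[{"grip":0,"x":0,"y":0,"z":0,"rx":0,"ry":0,"rz":-7},{"grip":0,"x":0,"y":0,"z":0,"rx":0,"ry":0,"rz":-7},{"grip":0,"x":0,"y":0,"z":0,"rx":0,"ry":0,"rz":0}]'
python3 -c "
from h import *
show([-191.4,-20,265])"
```

```text
time: 0.98
eef_pos: [0.2427, -0.6297, 0.4191]
tcp_rot: [1.0, 0.012, -0.0, -0.0]
contact_force: [-0.1, 0.6, 0.3]
opening: 1.001
time: 1.23
eef_pos: [0.2427, -0.6298, 0.4191]
tcp_rot: [0.991, 0.132, -0.0, -0.0]
contact_force: [0.3, 0.3, -0.7]
opening: 0.998
t 1.23 grasp cage [-695.5  493.9  264.1] open 0.998 F [ 0.3  0.3 -0.7] tcp [ 0.2427 -0.6298  0.4191] q [-1.35  0.28  1.56 -0.    1.3  -1.62]
Rt [[-0.003, -1.0, 0.001], [-1.0, 0.003, -0.0], [0.0, -0.001, -1.0]] rot-to-nominal(tool,deg) [-0.06 -0.   -0.16]
tool delta mm [ 5.124e+02 -5.056e+02 -4.000e-01]
```

```bash

python3 -m jog '[{"grip":0,"x":27,"y":-27,"z":0,"rx":0,"ry":0,"rz":0},{"grip":0,"x":27,"y":-27,"z":0,"rx":0,"ry":0,"rz":0},{"grip":0,"x":27,"y":-27,"z":0,"rx":0,"ry":0,"rz":0},{"grip":0,"x":27,"y":-27,"z":0,"rx":0,"ry":0,"rz":0},{"grip":0,"x":27,"y":-27,"z":0,"rx":0,"ry":0,"rz":0},{"grip":0,"x":27,"y":-27,"z":0,"rx":0,"ry":0,"rz":0},{"grip":0,"x":27,"y":-27,"z":0,"rx":0,"ry":0,"rz":0},{"grip":0,"x":27,"y":-27,"z":0,"rx":0,"ry":0,"rz":0}]'
python3 -m jog '[{"grip":0,"x":27,"y":-27,"z":0,"rx":0,"ry":0,"rz":0},{"grip":0,"x":27,"y":-27,"z":0,"rx":0,"ry":0,"rz":0},{"grip":0,"x":27,"y":-27,"z":0,"rx":0,"ry":0,"rz":0},{"grip":0,"x":27,"y":-27,"z":0,"rx":0,"ry":0,"rz":0},{"grip":0,"x":27,"y":-27,"z":0,"rx":0,"ry":0,"rz":0},{"grip":0,"x":27,"y":-27,"z":0,"rx":0,"ry":0,"rz":0},{"grip":0,"x":27,"y":-27,"z":0,"rx":0,"ry":0,"rz":0},{"grip":0,"x":27,"y":-25,"z":0,"rx":0,"ry":0,"rz":0}]'
python3 -m jog '[{"grip":0,"x":27,"y":-20,"z":0,"rx":0,"ry":0,"rz":0},{"grip":0,"x":27,"y":-15,"z":0,"rx":0,"ry":0,"rz":0},{"grip":0,"x":20,"y":0,"z":0,"rx":0,"ry":0,"rz":0},{"grip":0,"x":6,"y":0,"z":0,"rx":0,"ry":0,"rz":0},{"grip":0,"x":0,"y":0,"z":0,"rx":0,"ry":0,"rz":0},{"grip":0,"x":0,"y":0,"z":0,"rx":0,"ry":0,"rz":0}]'
cat > pic.py <<'E'
import sys
from h import *
n,name=sys.argv[1:3]
c=read_camera(n); np.savez(f"pics/{name}.npz",**{k:np.array(v) for k,v in c.items()})
f=c["frame"][:,:,::-1]
if len(sys.argv)>3:
    x0,y0,x1,y1=map(int,sys.argv[3].split(",")); k=min(800/(x1-x0),600/(y1-y0)); f=cv2.resize(f[y0:y1,x0:x1],None,fx=k,fy=k,interpolation=cv2.INTER_CUBIC); print("scale",k)
cv2.imwrite(f"pics/{name}.png",f)
E
python3 pic.py wrist w1
python3 -c "
from h import *
show([-191.4,-20,265])"
```

```text
time: 1.9
eef_pos: [0.3956, -0.3633, 0.4196]
tcp_rot: [0.992, 0.129, 0.0, -0.0]
contact_force: [0.8, 0.9, 0.5]
opening: 1.001
time: 2.57
eef_pos: [0.5485, -0.1002, 0.4197]
tcp_rot: [0.992, 0.13, 0.0, -0.0]
contact_force: [1.2, -1.1, -0.1]
opening: 1.002
time: 3.07
eef_pos: [0.6159, -0.0481, 0.4192]
tcp_rot: [0.991, 0.13, -0.001, -0.0]
contact_force: [0.1, -1.1, -0.2]
opening: 1.003
t 3.12 grasp cage [-233.7  -19.5  264.4] open 1.002 F [ 0.2 -0.3 -0.2] tcp [ 0.6156 -0.0483  0.4194] q [-0.24  0.15  1.71 -0.    1.28 -0.5 ]
Rt [[-0.007, -1.0, 0.0], [-1.0, 0.007, 0.001], [-0.001, -0.0, -1.0]] rot-to-nominal(tool,deg) [-0.02  0.07 -0.39]
tool delta mm [  0.2 -42.3  -0.6]
```

View pics/w1.png

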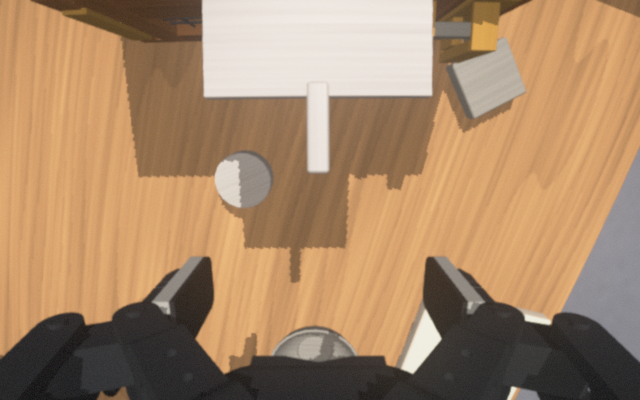

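The wrist picture shows the tab straight ahead, between (307–330, 83) and its end at row 172, centred between the fingers; cover free edge from (204,97) to (433,97).

```bash
cat >> fit.py <<'E'
W=np.load("pics/w1.npz")
vw=np.array([(433.5,97),(204,97.5),(318,172.5)])
def res2(q):
    V=c2w(q[:3],[cov(q[3],95,-60,3),cov(q[3],95,60,3),cov(q[3],135,0,3)])
    return np.vstack([res(q),proj(W,V)-vw])
print(np.round(res2(f.x)[-3:],1).tolist())
g=least_squares(lambda q:res2(q).ravel(),f.x,loss="soft_l1")
print(g.x,np.round(res2(g.x)[-6:],1).tolist())
print(cov(g.x[3],123,0))
from h import show
show(cov(g.x[3],123,0),pose=g.x[:3])
E
python3 fit.py
```

```text
[0.5347518  0.17185902 1.83882344 0.15882494]
[[-0.1, -0.0], [-0.3, -1.9], [0.5, -1.0], [-1.2, 0.7], [0.1, -0.8], [0.8, -0.9], [-0.6, -0.3], [-1.6, -1.9], [0.2, -1.0], [-2.3, 1.0], [0.5, -0.3], [1.0, 0.2], [0.7, -0.8], [-0.1, -0.2], [-1.2, -1.1], [-0.0, 0.4]]
[[-0.1, 1.6], [0.4, 2.5], [1.2, 3.0]]
[0.5347085  0.17302675 1.83604285 0.15759845] [[-0.3, -0.3], [-1.5, -1.3], [-0.3, 0.3], [-0.4, -0.2], [-0.1, 0.1], [0.7, 1.0]]
[np.float64(-191.4756667276683), -20, np.float64(197.30446562504272)]
t 3.12 grasp cage [-234.8  -19.8  264.4] open 1.002 F [ 0.2 -0.3 -0.2] tcp [ 0.6156 -0.0483  0.4194] q [-0.24  0.15  1.71 -0.    1.28 -0.5 ]
Rt [[-0.004, -1.0, 0.0], [-1.0, 0.004, 0.001], [-0.001, -0.0, -1.0]] rot-to-nominal(tool,deg) [-0.02  0.07 -0.23]
tool delta mm [  0.1 -43.3  67.1]
```

```bash
sed -i 's/^POSE=.*/POSE=[0.53471,0.17303,1.83604]/' h.py
python3 -m jog '[{"grip":0,"x":0,"y":-25,"z":0,"rx":0,"ry":0,"rz":0},{"grip":0,"x":0,"y":-18,"z":5,"rx":0,"ry":0,"rz":0},{"grip":0,"x":0,"y":0,"z":22,"rx":0,"ry":0,"rz":0},{"grip":0,"x":0,"y":0,"z":22,"rx":0,"ry":0,"rz":0},{"grip":0,"x":0,"y":0,"z":18,"rx":0,"ry":0,"rz":0},{"grip":0,"x":0,"y":0,"z":0,"rx":0,"ry":0,"rz":0},{"grip":1,"x":0,"y":0,"z":0,"rx":0,"ry":0,"rz":0},{"grip":1,"x":0,"y":0,"z":0,"rx":0,"ry":0,"rz":0}]' 30
python3 -m jog '[{"grip":1,"x":0,"y":0,"z":0,"rx":0,"ry":0,"rz":0},{"grip":1,"x":0,"y":0,"z":0,"rx":0,"ry":0,"rz":0},{"grip":1,"x":0,"y":0,"z":0,"rx":0,"ry":0,"rz":0},{"grip":1,"x":0,"y":0,"z":0,"rx":0,"ry":0,"rz":0},{"grip":1,"x":0,"y":0,"z":0,"rx":0,"ry":0,"rz":0},{"grip":1,"x":0,"y":0,"z":0,"rx":0,"ry":0,"rz":0}]'
python3 pic.py wrist w2
python3 -c "
from h import *
show([-191.4,-20,197.3])
th=.1576
# arc in equal steps
P=[cov(a,123,0) for a in np.linspace(th,2.09,17)]
P=np.array(P); print(np.round(np.diff(P,axis=0)[:,[0,2]],1).tolist())"
```

```text
time: 3.78
eef_pos: [0.605, -0.0069, 0.3542]
tcp_rot: [0.991, 0.13, 0.001, 0.0]
contact_force: [-0.0, 0.1, 0.7]
opening: 0.751
time: 4.28
eef_pos: [0.6047, -0.0065, 0.3529]
tcp_rot: [0.991, 0.131, -0.001, 0.0]
contact_force: [-3.1, -2.7, 1.7]
opening: 0.13
t 4.33 grasp cage [-191.7  -20.2  197.9] open 0.133 F [-3.7 -2.9  2.1] tcp [ 0.6048 -0.0065  0.3529] q [-0.18  0.18  1.8  -0.    1.16 -0.44]
Rt [[-0.002, -1.0, -0.001], [-1.0, 0.002, 0.002], [-0.002, 0.001, -1.0]] rot-to-nominal(tool,deg) [ 0.04  0.11 -0.1 ]
tool delta mm [-0.2 -0.3  0.6]
[[3.2, 14.5], [4.9, 14.0], [6.6, 13.3], [8.1, 12.4], [9.6, 11.3], [10.9, 10.1], [12.0, 8.7], [13.0, 7.2], [13.8, 5.6], [14.3, 3.9], [14.7, 2.1], [14.8, 0.4], [14.8, -1.4], [14.5, -3.2], [14.0, -4.9], [13.3, -6.6]]
```

View pics/w2.png

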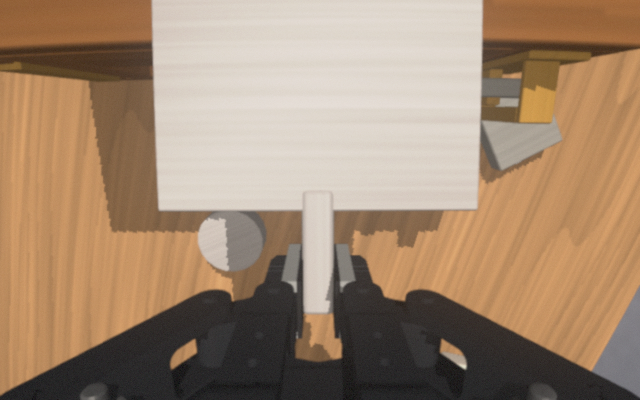

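The tab is pinched between the pads (opening 0.133 ≈ 11 mm) at about (318, 270). Now the fold arc.

```bash

python3 -m jog '[{"grip":1,"x":0,"y":-3.2,"z":-14.5,"rx":0,"ry":0,"rz":0},{"grip":1,"x":0,"y":-4.9,"z":-14,"rx":0,"ry":0,"rz":0},{"grip":1,"x":0,"y":-6.6,"z":-13.3,"rx":0,"ry":0,"rz":0},{"grip":1,"x":0,"y":-8.1,"z":-12.4,"rx":0,"ry":0,"rz":0},{"grip":1,"x":0,"y":-9.6,"z":-11.3,"rx":0,"ry":0,"rz":0},{"grip":1,"x":0,"y":-10.9,"z":-10.1,"rx":0,"ry":0,"rz":0},{"grip":1,"x":0,"y":-12,"z":-8.7,"rx":0,"ry":0,"rz":0},{"grip":1,"x":0,"y":-13,"z":-7.2,"rx":0,"ry":0,"rz":0}]'
python3 -c "
from h import *
show()"
python3 pic.py side s2 230,60,430,210
```

```text
time: 5.0
eef_pos: [0.5864, 0.0608, 0.4447]
tcp_rot: [0.991, 0.131, -0.001, 0.001]
contact_force: [-4.1, -2.9, -6.2]
opening: 0.132
t 5.0 grasp cage [-121.9  -20.1  289.7] open 0.132 F [-4.1 -2.9 -6.2] tcp [0.5864 0.0608 0.4447] q [-0.07  0.07  1.75 -0.    1.32 -0.33]
Rt [[-0.002, -1.0, -0.001], [-1.0, 0.002, 0.003], [-0.003, 0.001, -1.0]] rot-to-nominal(tool,deg) [ 0.05  0.16 -0.11]
scale 4.0
```

View pics/s2.png

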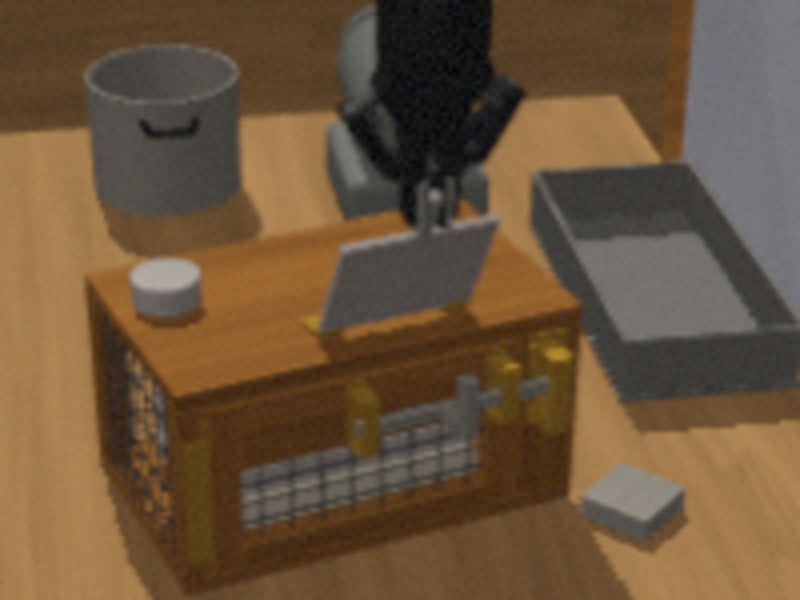

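```bash

python3 -m jog '[{"grip":1,"x":0,"y":-13.8,"z":-5.6,"rx":0,"ry":0,"rz":0},{"grip":1,"x":0,"y":-14.3,"z":-3.9,"rx":0,"ry":0,"rz":0},{"grip":1,"x":0,"y":-14.7,"z":-2.1,"rx":0,"ry":0,"rz":0},{"grip":1,"x":0,"y":-14.8,"z":-0.4,"rx":0,"ry":0,"rz":0},{"grip":1,"x":0,"y":-14.8,"z":1.4,"rx":0,"ry":0,"rz":0},{"grip":1,"x":0,"y":-14.5,"z":3.2,"rx":0,"ry":0,"rz":0},{"grip":1,"x":0,"y":-14,"z":4.9,"rx":0,"ry":0,"rz":0},{"grip":1,"x":0,"y":-13.3,"z":6.6,"rx":0,"ry":0,"rz":0}]'
python3 -m jog '[{"grip":1,"x":0,"y":-1,"z":1,"rx":0,"ry":0,"rz":0},{"grip":1,"x":0,"y":-1,"z":1,"rx":0,"ry":0,"rz":0},{"grip":1,"x":0,"y":0,"z":0,"rx":0,"ry":0,"rz":0},{"grip":1,"x":0,"y":0,"z":0,"rx":0,"ry":0,"rz":0}]'
python3 -c "
from h import *
show(cov(2.1,123,0))
s,g,R=cageview(); print('cover angle', np.arctan2(g[2]-178,-(g[0]+70)), np.hypot(g[2]-178,g[0]+70))"
python3 pic.py side s3 230,60,430,210
```

```text
time: 5.72
eef_pos: [0.5562, 0.1713, 0.443]
tcp_rot: [0.991, 0.131, -0.001, 0.001]
contact_force: [-8.5, -5.9, 3.1]
opening: 0.134
time: 6.05
eef_pos: [0.5556, 0.1738, 0.4412]
tcp_rot: [0.991, 0.132, -0.001, -0.001]
contact_force: [-9.8, -1.0, 4.1]
opening: 0.13
t 6.05 grasp cage [ -4.4 -19.9 286.2] open 0.13 F [-9.8 -1.   4.1] tcp [0.5556 0.1738 0.4412] q [ 0.13  0.06  1.77  0.    1.32 -0.14]
Rt [[-0.001, -1.0, 0.002], [-1.0, 0.001, 0.002], [-0.002, -0.002, -1.0]] rot-to-nominal(tool,deg) [-0.14  0.13 -0.06]
tool delta mm [0.1 3.5 2. ]
cover angle 2.115802274645623 126.56528915426084
scale 4.0
```

View pics/s3.png

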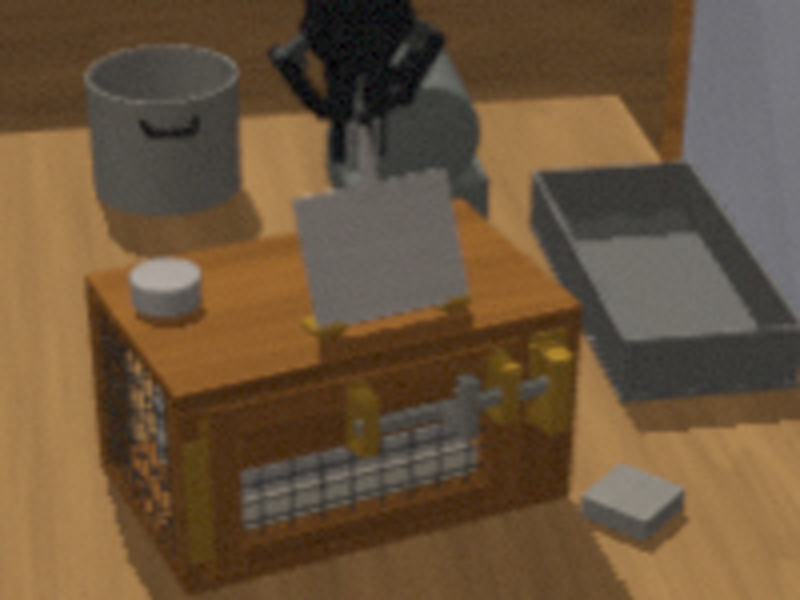

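Side picture: cover leans back at its stop (free edge from (297,198) to (445,172)). Releasing and backing off to look at the bolt.

```bash

python3 -m jog '[{"grip":0,"x":0,"y":0,"z":0,"rx":0,"ry":0,"rz":0},{"grip":0,"x":0,"y":0,"z":0,"rx":0,"ry":0,"rz":0},{"grip":0,"x":0,"y":0,"z":0,"rx":0,"ry":0,"rz":0},{"grip":0,"x":0,"y":0,"z":0,"rx":0,"ry":0,"rz":0},{"grip":0,"x":0,"y":0,"z":-10,"rx":0,"ry":0,"rz":0},{"grip":0,"x":0,"y":0,"z":-25,"rx":0,"ry":0,"rz":0},{"grip":0,"x":0,"y":0,"z":-15,"rx":0,"ry":0,"rz":0},{"grip":0,"x":0,"y":20,"z":0,"rx":0,"ry":0,"rz":0}]'
python3 -m jog '[{"grip":0,"x":0,"y":35,"z":0,"rx":0,"ry":0,"rz":0},{"grip":0,"x":0,"y":35,"z":0,"rx":0,"ry":0,"rz":0},{"grip":0,"x":0,"y":35,"z":0,"rx":0,"ry":0,"rz":0},{"grip":0,"x":5,"y":35,"z":20,"rx":0,"ry":0,"rz":0},{"grip":0,"x":5,"y":25,"z":30,"rx":0,"ry":0,"rz":0},{"grip":0,"x":5,"y":25,"z":30,"rx":0,"ry":0,"rz":0},{"grip":0,"x":5,"y":15,"z":20,"rx":0,"ry":0,"rz":0},{"grip":0,"x":0,"y":0,"z":0,"rx":0,"ry":0,"rz":0}]'
python3 -m jog '[{"grip":0,"x":0,"y":0,"z":0,"rx":0,"ry":0,"rz":0}]'
python3 -c "
from h import *
show([-150,-40,148])"
python3 pic.py wrist w4
python3 pic.py top t4 130,90,350,290
python3 pic.py side s4 240,80,410,210
```

```text
time: 6.77
eef_pos: [0.5621, 0.1545, 0.4941]
tcp_rot: [0.991, 0.133, 0.005, -0.001]
contact_force: [0.2, -1.1, 0.5]
opening: 1.001
time: 7.43
eef_pos: [0.6349, -0.0429, 0.3823]
tcp_rot: [0.992, 0.129, -0.004, -0.001]
contact_force: [-1.5, -0.6, -0.2]
opening: 0.997
time: 7.52
eef_pos: [0.635, -0.0408, 0.3871]
tcp_rot: [0.991, 0.13, -0.001, -0.001]
contact_force: [0.1, -0.3, 0.1]
opening: 1.001
t 7.52 grasp cage [-232.4  -40.4  232.1] open 1.001 F [ 0.1 -0.3  0.1] tcp [ 0.635  -0.0408  0.3871] q [-0.22  0.22  1.69  0.    1.23 -0.48]
Rt [[-0.004, -1.0, 0.002], [-1.0, 0.004, 0.002], [-0.002, -0.002, -1.0]] rot-to-nominal(tool,deg) [-0.11  0.13 -0.23]
tool delta mm [ -0.6 -82.2  84.2]
scale 3.0
scale 4.615384615384615
```

View pics/w4.png

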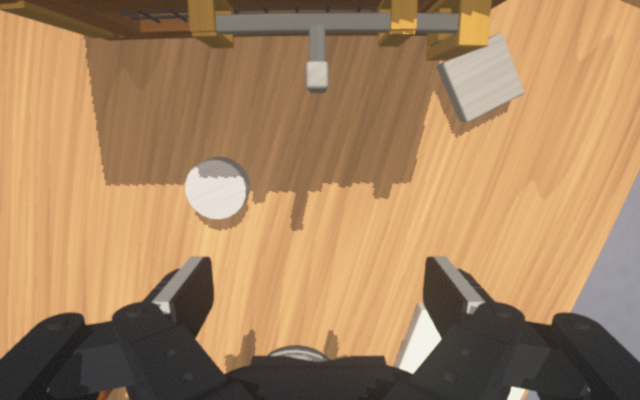

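View pics/t4.png

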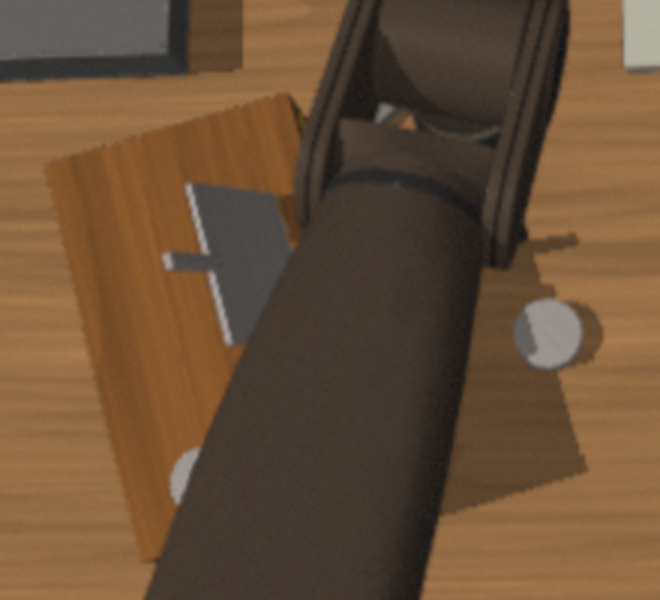

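View pics/s4.png

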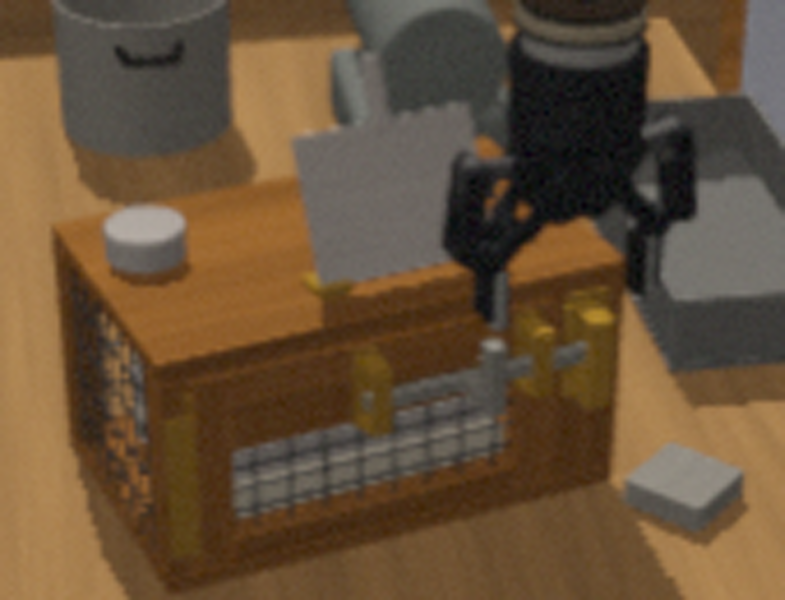

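```bash
cat >> h.py <<'E'
def ray(c,uv,z,pose=POSE):
    "pixel -> cage frame mm at height z(mm)"
    K=np.array(c["intrinsics"]); d=np.array([float(c["k1"])*1.0,0,0,0,0])
    out=[]
    for p in np.atleast_2d(uv):
        s=(np.array(p)-[K[0,2],K[1,2]])/[K[0,0],K[1,1]]; s0=s.copy()
        for _ in range(20): s=s0/(1+float(c["k1"])*(s@s))
        R=np.array(c["R"]);o=-R.T@np.array(c["t"]);v=R.T@np.r_[s,1]
        X=o+v*(z/1000-o[2])/v[2]; a=pose[2]; q=X[:2]-pose[:2]
        out.append([1000*(np.cos(a)*q[0]+np.sin(a)*q[1]),1000*(-np.sin(a)*q[0]+np.cos(a)*q[1]),z])
    return np.round(np.array(out),1)
E
python3 -c "
from h import *
W=np.load('pics/w4.npz')
print('pred handle top',proj(W,c2w(POSE,[[-157,-46,163],[-157,-34,163],[-143,-46,163],[-143,-34,163]])).round(1).tolist())
print('lip/nose',proj(W,c2w(POSE,[[-114,-122,112],[-129,-122,149]])).round(1).tolist())
for z in (140,150): print('guides',z,ray(W,[(190,45),(215,37),(233,38),(380,36),(392,36),(416,34),(459,45),(490,45)],z).tolist())
"
python3 - <<'E'
import cv2
a=cv2.imread("pics/w4.png")[0:130,170:530]; cv2.imwrite("pics/w4z.png",cv2.resize(a,(792,286),interpolation=cv2.INTER_CUBIC))
E
```

```text
pred handle top [[329.6, 88.7], [306.5, 88.8], [329.7, 60.3], [306.2, 60.4]]
lip/nose [[446.3, 24.0], [467.9, 37.7]]
guides 140 [[-130.8, 33.2, 140.0], [-126.8, 18.5, 140.0], [-127.5, 8.2, 140.0], [-126.9, -75.1, 140.0], [-126.9, -82.0, 140.0], [-125.7, -95.6, 140.0], [-131.3, -120.7, 140.0], [-131.0, -138.9, 140.0]]
guides 150 [[-132.5, 29.8, 150.0], [-128.7, 15.8, 150.0], [-129.4, 6.0, 150.0], [-128.8, -73.5, 150.0], [-128.8, -80.0, 150.0], [-127.7, -93.0, 150.0], [-133.0, -117.0, 150.0], [-132.7, -134.3, 150.0]]
```

View pics/w4z.png

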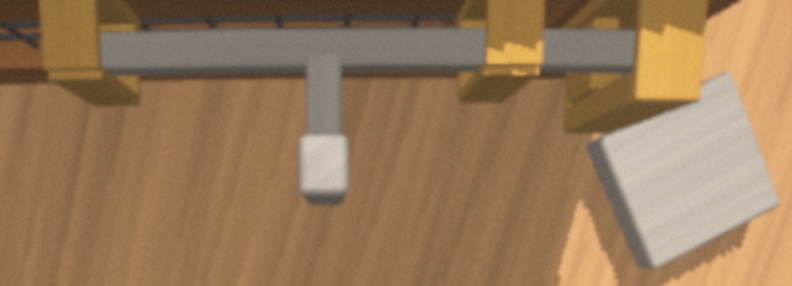

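Wrist picture agrees: handle top at (317,76), predicted (318,75); guides at (205,40) and (400,40), keeper at (472,40). Handle pose is confirmed; approach it with a half-open jaw.

```bash

python3 -m jog '[{"grip":0.5,"x":0,"y":-28,"z":0,"rx":0,"ry":0,"rz":0},{"grip":0.5,"x":0,"y":-28,"z":0,"rx":0,"ry":0,"rz":0},{"grip":0.5,"x":0,"y":-26,"z":10,"rx":0,"ry":0,"rz":0},{"grip":0.5,"x":0,"y":0,"z":20,"rx":0,"ry":0,"rz":0},{"grip":0.5,"x":0,"y":0,"z":0,"rx":0,"ry":0,"rz":0},{"grip":0.5,"x":0,"y":0,"z":0,"rx":0,"ry":0,"rz":0}]' 45
python3 -c "
from h import *
show([-150,-40,148])"
python3 pic.py wrist w5
```

```text
time: 8.17
eef_pos: [0.6132, 0.0402, 0.359]
tcp_rot: [0.991, 0.132, 0.0, 0.0]
contact_force: [0.3, -0.1, 0.0]
opening: 0.501
t 8.17 grasp cage [-148.7  -40.9  204. ] open 0.501 F [ 0.3 -0.1  0. ] tcp [0.6132 0.0402 0.359 ] q [-0.1   0.2   1.77 -0.    1.17 -0.36]
Rt [[-0.0, -1.0, -0.0], [-1.0, 0.0, -0.0], [0.0, 0.0, -1.0]] rot-to-nominal(tool,deg) [ 0.01 -0.01 -0.02]
tool delta mm [-0.9  1.2 56. ]
```

View pics/w5.png

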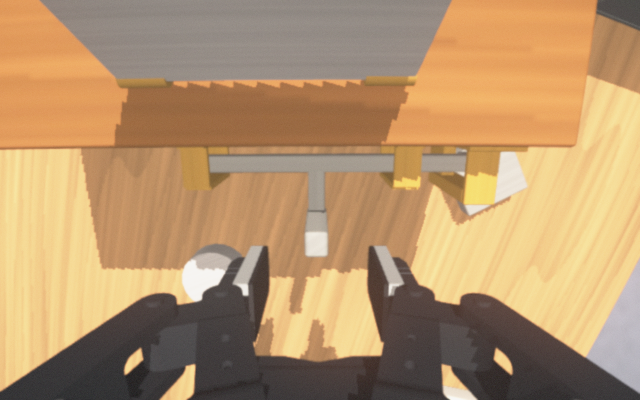

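Handle top at (317,243), midway between the pads at 253 and 385. Going down and closing.

```bash

python3 -m jog '[{"grip":0.5,"x":-1,"y":1,"z":20,"rx":0,"ry":0,"rz":0},{"grip":0.5,"x":0,"y":0,"z":20,"rx":0,"ry":0,"rz":0},{"grip":0.5,"x":0,"y":0,"z":16,"rx":0,"ry":0,"rz":0},{"grip":1,"x":0,"y":0,"z":0,"rx":0,"ry":0,"rz":0},{"grip":1,"x":0,"y":0,"z":0,"rx":0,"ry":0,"rz":0},{"grip":1,"x":0,"y":0,"z":0,"rx":0,"ry":0,"rz":0},{"grip":1,"x":0,"y":0,"z":0,"rx":0,"ry":0,"rz":0},{"grip":1,"x":0,"y":0,"z":0,"rx":0,"ry":0,"rz":0}]' 45
python3 -m jog '[{"grip":1,"x":0,"y":0,"z":0,"rx":0,"ry":0,"rz":0},{"grip":1,"x":0,"y":0,"z":0,"rx":0,"ry":0,"rz":0}]'
python3 -c "
from h import *
show([-150,-40,148])"
python3 -m jog '[{"grip":1,"x":0,"y":0,"z":-4,"rx":0,"ry":0,"rz":0},{"grip":1,"x":0,"y":0,"z":-5,"rx":0,"ry":0,"rz":0},{"grip":1,"x":0,"y":0,"z":-4,"rx":0,"ry":0,"rz":0},{"grip":1,"x":0,"y":0,"z":0,"rx":0,"ry":0,"rz":0},{"grip":1,"x":0,"y":0,"z":0,"rx":0,"ry":0,"rz":0}]'
python3 -c "
from h import *
show([-150,-40,161])"
python3 pic.py side s5 240,80,410,210
```

```text
time: 8.88
eef_pos: [0.6131, 0.0376, 0.3039]
tcp_rot: [0.991, 0.131, 0.0, 0.001]
contact_force: [-3.6, -1.9, 2.9]
opening: 0.136
time: 9.05
eef_pos: [0.6131, 0.0376, 0.3038]
tcp_rot: [0.991, 0.131, 0.001, 0.001]
contact_force: [-4.4, -1.8, 6.0]
opening: 0.131
t 9.05 grasp cage [-151.4  -40.3  148.8] open 0.131 F [-4.4 -1.8  6. ] tcp [0.6131 0.0376 0.3038] q [-0.1   0.25  1.81 -0.    1.08 -0.37]
Rt [[-0.002, -1.0, -0.001], [-1.0, 0.002, -0.001], [0.001, 0.001, -1.0]] rot-to-nominal(tool,deg) [ 0.07 -0.05 -0.11]
tool delta mm [-0.3 -1.4  0.8]
time: 9.47
eef_pos: [0.613, 0.0377, 0.3154]
tcp_rot: [0.991, 0.131, 0.001, 0.0]
contact_force: [0.2, -4.0, -2.1]
opening: 0.138
t 9.47 grasp cage [-151.2  -40.2  160.4] open 0.138 F [ 0.2 -4.  -2.1] tcp [0.613  0.0377 0.3154] q [-0.1   0.24  1.8  -0.    1.1  -0.37]
Rt [[-0.002, -1.0, -0.001], [-1.0, 0.002, -0.001], [0.001, 0.001, -1.0]] rot-to-nominal(tool,deg) [ 0.05 -0.06 -0.12]
tool delta mm [-0.2 -1.2 -0.6]
scale 4.615384615384615
```

View pics/s5.png

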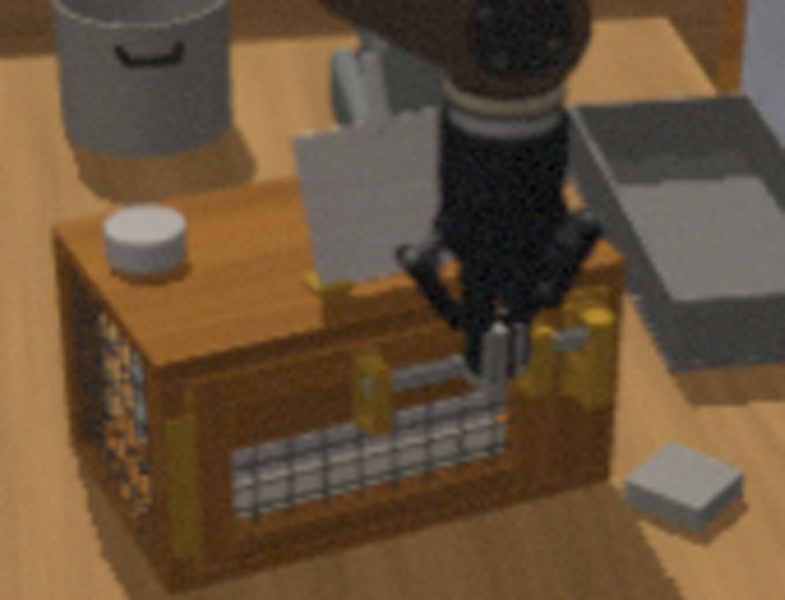

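The side picture shows the bolt lifted with the handle (shaft now high in the guides, nose end at (575,340)). Draw it.

```bash

python3 -m jog '[{"grip":1,"x":-1,"y":0,"z":-1,"rx":0,"ry":0,"rz":0},{"grip":1,"x":-6,"y":0,"z":0,"rx":0,"ry":0,"rz":0},{"grip":1,"x":-6,"y":0,"z":0,"rx":0,"ry":0,"rz":0},{"grip":1,"x":-6,"y":0,"z":0,"rx":0,"ry":0,"rz":0},{"grip":1,"x":-6,"y":0,"z":0,"rx":0,"ry":0,"rz":0},{"grip":1,"x":0,"y":0,"z":0,"rx":0,"ry":0,"rz":0}]'
python3 -c "
from h import *
show()"
python3 -m jog '[{"grip":1,"x":-5,"y":0,"z":0,"rx":0,"ry":0,"rz":0},{"grip":1,"x":-5,"y":0,"z":0,"rx":0,"ry":0,"rz":0},{"grip":1,"x":-5,"y":0,"z":0,"rx":0,"ry":0,"rz":0},{"grip":1,"x":-3,"y":0,"z":0,"rx":0,"ry":0,"rz":0},{"grip":1,"x":-1,"y":0,"z":0,"rx":0,"ry":0,"rz":0},{"grip":1,"x":0,"y":0,"z":0,"rx":0,"ry":0,"rz":0},{"grip":1,"x":0,"y":0,"z":0,"rx":0,"ry":0,"rz":0}]'
python3 -c "
from h import *
show()"
python3 pic.py side s6 240,80,410,210
python3 pic.py wrist w6
```

```text
time: 10.02
eef_pos: [0.5876, 0.0309, 0.3161]
tcp_rot: [0.991, 0.131, -0.0, 0.001]
contact_force: [1.0, -5.4, -1.0]
opening: 0.134
t 10.02 grasp cage [-151.2  -13.6  161.1] open 0.134 F [ 1.  -5.4 -1. ] tcp [0.5876 0.0309 0.3161] q [-0.12  0.19  1.87 -0.    1.09 -0.38]
Rt [[-0.002, -1.0, -0.001], [-1.0, 0.002, 0.001], [-0.001, 0.001, -1.0]] rot-to-nominal(tool,deg) [ 0.05  0.04 -0.12]
time: 10.6
eef_pos: [0.5697, 0.0259, 0.3163]
tcp_rot: [0.991, 0.131, 0.0, 0.001]
contact_force: [1.2, -5.5, -0.5]
opening: 0.131
t 10.6 grasp cage [-151.3    4.8  161.3] open 0.131 F [ 1.2 -5.5 -0.5] tcp [0.5697 0.0259 0.3163] q [-0.13  0.15  1.91 -0.    1.08 -0.39]
Rt [[-0.002, -1.0, -0.001], [-1.0, 0.002, 0.0], [-0.0, 0.001, -1.0]] rot-to-nominal(tool,deg) [ 0.07  0.   -0.12]
scale 4.615384615384615
```

View pics/s6.png

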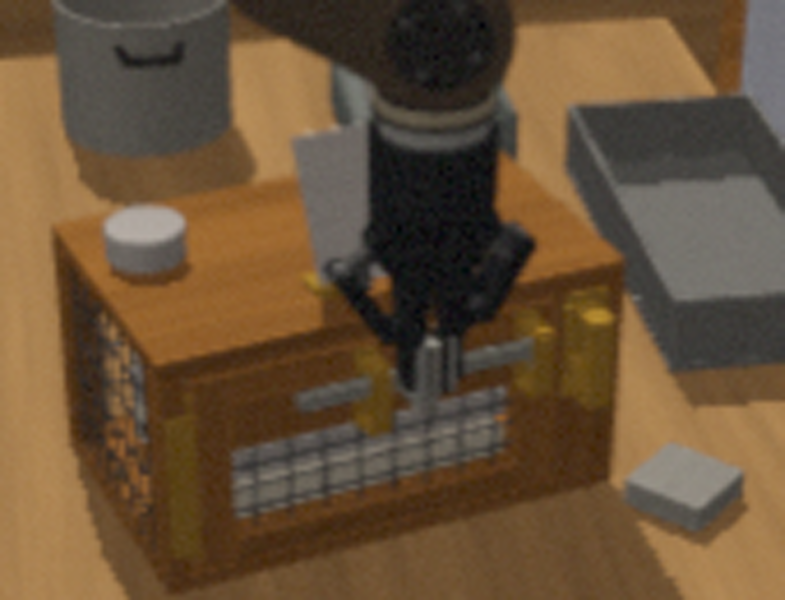

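View pics/w6.png

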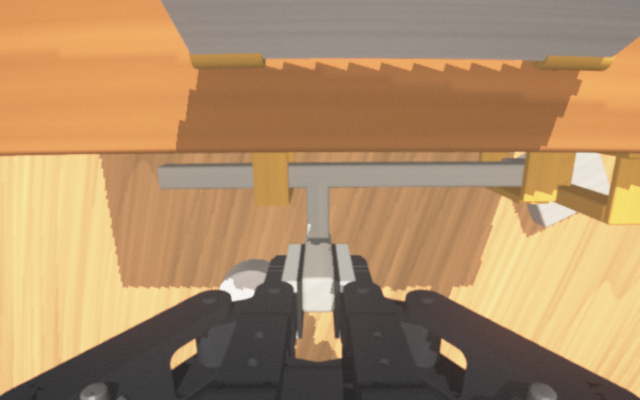

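```bash
python3 -c "
from h import *
S=np.load('pics/s6.npz');W=np.load('pics/w6.npz')
for z in (95,100,105,135,140,145,150): print(z,(( proj(S,c2w(POSE,[[-128,24,z]]))-[240,80])*4.6154).round(1).tolist(), ray(W,[(253,204),(290,205),(527,203),(566,202)],z)[:,:2].tolist())
a=cv2.imread('pics/w6.png')[130:260,140:340]; cv2.imwrite('pics/w6z.png',cv2.resize(a,(800,520),interpolation=cv2.INTER_CUBIC))
a=cv2.imread('pics/s6.png')[300:460,270:620]; cv2.imwrite('pics/s6z.png',cv2.resize(a,(800,366),interpolation=cv2.INTER_CUBIC))
"
```

```text
95 [[379.7, 441.0]] [[-137.5, 41.4], [-138.1, 20.8], [-137.2, -112.8], [-136.6, -135.9]]
100 [[379.8, 434.2]] [[-136.2, 40.4], [-136.7, 20.4], [-135.9, -109.7], [-135.3, -132.2]]
105 [[379.8, 427.4]] [[-134.8, 39.5], [-135.4, 20.0], [-134.5, -106.6], [-134.0, -128.5]]
135 [[379.9, 385.8]] [[-126.7, 33.7], [-127.2, 17.5], [-126.4, -87.9], [-126.0, -106.1]]
140 [[380.0, 378.8]] [[-125.3, 32.8], [-125.8, 17.1], [-125.1, -84.7], [-124.7, -102.4]]
145 [[380.0, 371.8]] [[-124.0, 31.8], [-124.4, 16.7], [-123.7, -81.6], [-123.3, -98.6]]
150 [[380.0, 364.7]] [[-122.6, 30.8], [-123.0, 16.3], [-122.4, -78.5], [-122.0, -94.9]]
```

View pics/w6z.png

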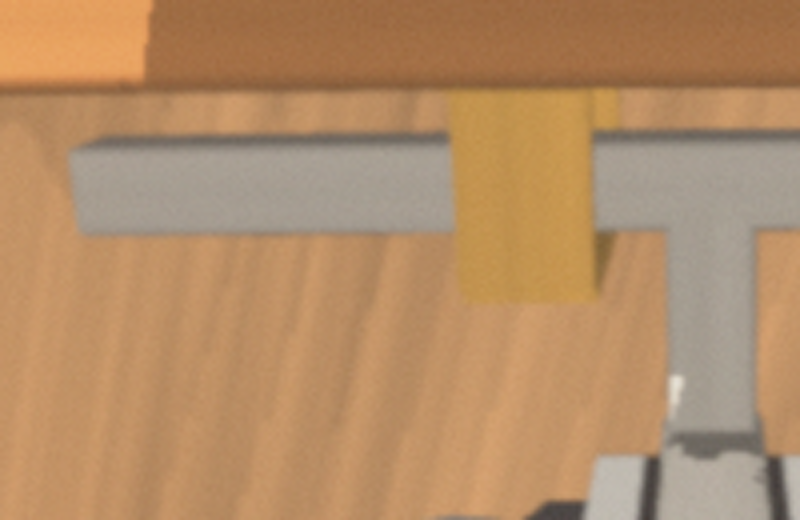

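View pics/s6z.png

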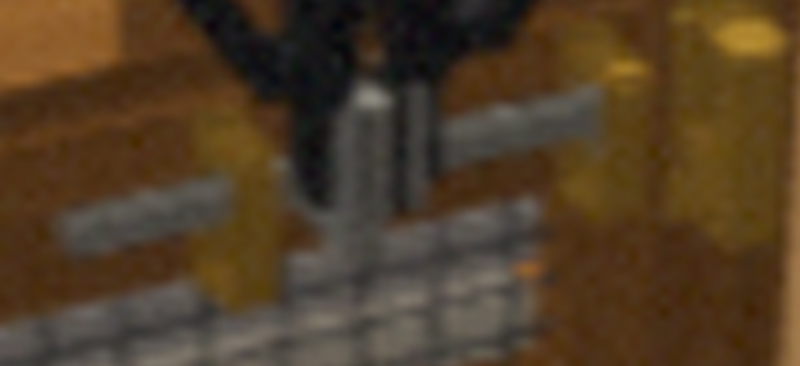

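```bash
python3 -c "
from h import *
W4=np.load('pics/w4.npz');W6=np.load('pics/w6.npz');W5=np.load('pics/w5.npz')
for z in (130,135,140,145,150,155): print(z, ray(W4,[(205,31),(205,36)],z)[:,0], ray(W5,[(185,188),(209,188)],z)[:,:2].tolist(), ray(W6,[(254,205),(289,205)],z)[:,:2].tolist())
for x,z in((-100,145),(-126,145),(-126,139),(-126,150)): print(x,z,((proj(W4,c2w(POSE,[[x,17,z],[x,30,z]]))-[170,0])*2.2).round().tolist(), ((proj(np.load('pics/s4.npz'),c2w(POSE,[[x,17,z],[x,30,z]]))-[240,80])*4.615).round().tolist())
"
```

```text
130 [-121.5 -124.3] [[-127.5, 36.0], [-127.5, 22.1]] [[-128.5, 34.2], [-128.5, 18.4]]
135 [-122.5 -125.2] [[-126.4, 34.1], [-126.4, 20.5]] [[-127.1, 33.3], [-127.2, 17.9]]
140 [-123.5 -126.2] [[-125.3, 32.1], [-125.3, 18.9]] [[-125.8, 32.4], [-125.8, 17.5]]
145 [-124.5 -127.1] [[-124.2, 30.2], [-124.2, 17.3]] [[-124.4, 31.4], [-124.4, 17.1]]
150 [-125.6 -128.1] [[-123.1, 28.3], [-123.1, 15.7]] [[-123.0, 30.5], [-123.0, 16.7]]
155 [-126.6 -129.1] [[-122.0, 26.3], [-122.0, 14.2]] [[-121.6, 29.5], [-121.7, 16.2]]
-100 145 [[93.0, -38.0], [41.0, -37.0]] [[371.0, 348.0], [352.0, 352.0]]
-126 145 [[99.0, 74.0], [48.0, 75.0]] [[389.0, 368.0], [370.0, 372.0]]
-126 139 [[106.0, 79.0], [56.0, 80.0]] [[389.0, 376.0], [370.0, 381.0]]
-126 150 [[93.0, 70.0], [41.0, 71.0]] [[389.0, 361.0], [370.0, 365.0]]
```

The bolt is fully drawn: shaft end sticks out left at (160,177) in the wrist picture, nose clear of the keeper. Because the final check wants finger contact with the gate leaf itself, I'll let go of the handle (bolt stays drawn) and pinch the leaf's left guide bracket (y 17–30, top ≈145).

```bash

python3 -m jog '[{"grip":1,"x":0,"y":0,"z":4,"rx":0,"ry":0,"rz":0},{"grip":1,"x":0,"y":0,"z":4,"rx":0,"ry":0,"rz":0},{"grip":1,"x":0,"y":0,"z":4,"rx":0,"ry":0,"rz":0},{"grip":0.5,"x":0,"y":0,"z":0,"rx":0,"ry":0,"rz":0},{"grip":0.5,"x":0,"y":0,"z":0,"rx":0,"ry":0,"rz":0},{"grip":0.5,"x":0,"y":0,"z":0,"rx":0,"ry":0,"rz":0},{"grip":0.5,"x":0,"y":0,"z":-10,"rx":0,"ry":0,"rz":0},{"grip":0.5,"x":0,"y":0,"z":-20,"rx":0,"ry":0,"rz":0}]'
python3 -m jog '[{"grip":0.5,"x":0,"y":0,"z":-20,"rx":0,"ry":0,"rz":0},{"grip":0.5,"x":-10,"y":0,"z":-5,"rx":0,"ry":0,"rz":0},{"grip":0.5,"x":-9,"y":0,"z":0,"rx":0,"ry":0,"rz":0},{"grip":0.5,"x":0,"y":-10,"z":0,"rx":0,"ry":0,"rz":0},{"grip":0.5,"x":0,"y":-8,"z":0,"rx":0,"ry":0,"rz":0},{"grip":0.5,"x":0,"y":0,"z":0,"rx":0,"ry":0,"rz":0},{"grip":0.5,"x":0,"y":0,"z":0,"rx":0,"ry":0,"rz":0}]'
python3 -c "
from h import *
show([-119,24,144])"
python3 pic.py side s7 240,80,410,210
python3 pic.py wrist w7
```

```text
time: 11.37
eef_pos: [0.5692, 0.0269, 0.3322]
tcp_rot: [0.991, 0.131, -0.003, -0.001]
contact_force: [1.0, 0.5, 0.7]
opening: 0.501
time: 11.95
eef_pos: [0.547, 0.0398, 0.3583]
tcp_rot: [0.991, 0.132, -0.001, -0.0]
contact_force: [0.4, -0.0, 1.0]
opening: 0.499
t 11.95 grasp cage [-131.7   23.3  203.3] open 0.499 F [ 0.4 -0.   1. ] tcp [0.547  0.0398 0.3583] q [-0.11  0.05  1.93  0.    1.16 -0.38]
Rt [[-0.001, -1.0, 0.001], [-1.0, 0.001, 0.001], [-0.001, -0.001, -1.0]] rot-to-nominal(tool,deg) [-0.04  0.08 -0.05]
tool delta mm [ -0.6 -12.7  59.3]
scale 4.615384615384615
```

View pics/s7.png

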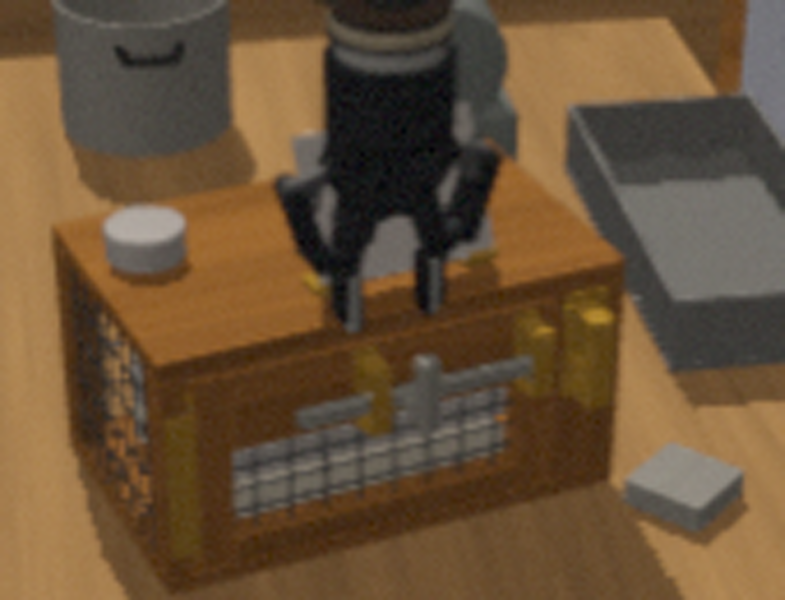

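View pics/w7.png

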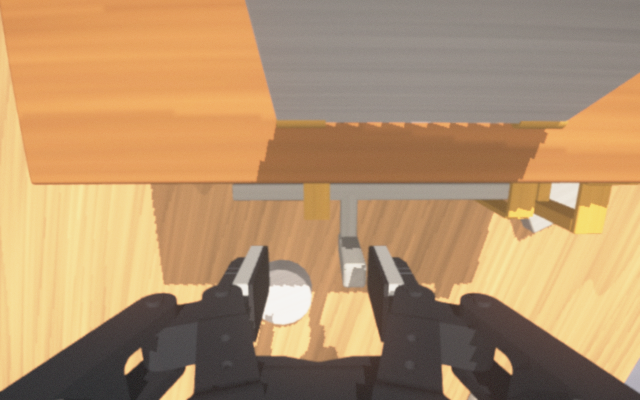

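Bolt stays drawn (nose end at (533,368) in the side crop, clear of the keeper); guide bracket at columns 304–330 in the wrist picture, centred between the pads. Descend on it.

```bash

python3 -m jog '[{"grip":0.5,"x":0,"y":-6,"z":0,"rx":0,"ry":0,"rz":0},{"grip":0.5,"x":0,"y":-6,"z":10,"rx":0,"ry":0,"rz":0},{"grip":0.5,"x":0,"y":0,"z":15,"rx":0,"ry":0,"rz":0},{"grip":0.5,"x":0,"y":0,"z":12,"rx":0,"ry":0,"rz":0},{"grip":0.5,"x":0,"y":0,"z":0,"rx":0,"ry":0,"rz":0},{"grip":0.5,"x":0,"y":0,"z":0,"rx":0,"ry":0,"rz":0}]'
python3 -c "
from h import *
show([-119.5,24,144])"
python3 pic.py side s8 240,80,410,210
python3 pic.py wrist w8
```

```text
time: 12.55
eef_pos: [0.5438, 0.0506, 0.3206]
tcp_rot: [0.991, 0.131, -0.002, -0.0]
contact_force: [-0.6, -1.0, -0.4]
opening: 0.496
t 12.55 grasp cage [-120.3   23.8  165.6] open 0.496 F [-0.6 -1.  -0.4] tcp [0.5438 0.0506 0.3206] q [-0.09  0.09  1.97  0.    1.09 -0.36]
Rt [[-0.002, -1.0, 0.001], [-1.0, 0.002, 0.003], [-0.003, -0.001, -1.0]] rot-to-nominal(tool,deg) [-0.06  0.17 -0.12]
tool delta mm [-0.2 -0.8 21.6]
scale 4.615384615384615
```

View pics/s8.png

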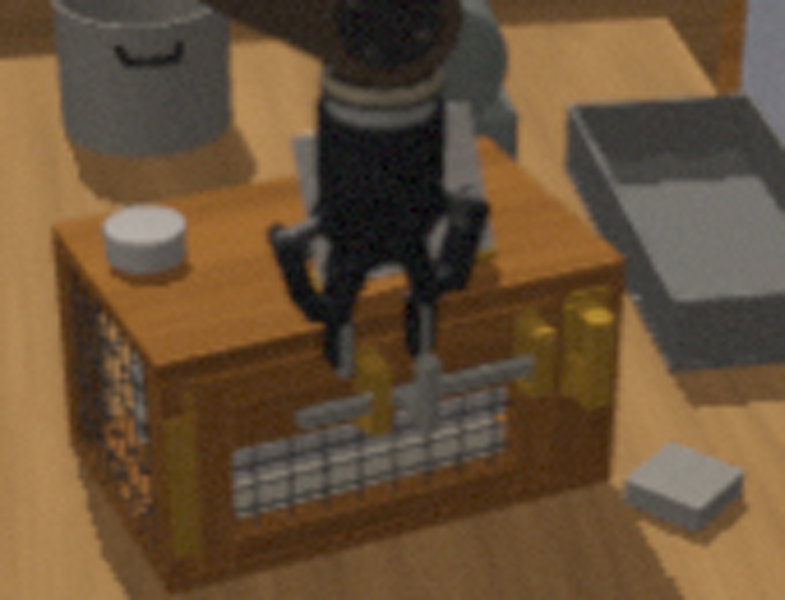

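View pics/w8.png

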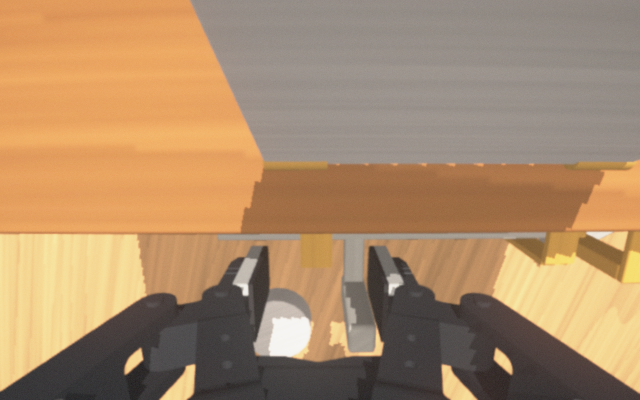

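```bash

python3 -m jog '[{"grip":0.5,"x":0,"y":0,"z":10,"rx":0,"ry":0,"rz":0},{"grip":0.5,"x":0,"y":0,"z":11,"rx":0,"ry":0,"rz":0},{"grip":1,"x":0,"y":0,"z":0,"rx":0,"ry":0,"rz":0},{"grip":1,"x":0,"y":0,"z":0,"rx":0,"ry":0,"rz":0},{"grip":1,"x":0,"y":0,"z":0,"rx":0,"ry":0,"rz":0},{"grip":1,"x":0,"y":0,"z":0,"rx":0,"ry":0,"rz":0},{"grip":1,"x":0,"y":0,"z":0,"rx":0,"ry":0,"rz":0},{"grip":1,"x":0,"y":0,"z":0,"rx":0,"ry":0,"rz":0}]' 50
python3 -c "
from h import *
show([-119.5,24,144])
H=np.array([-92,140]);s,g,R=cageview();print('r',g[:2]-H)"
python3 pic.py side s9 240,80,410,210
python3 pic.py wrist w9
```

```text
time: 13.32
eef_pos: [0.5436, 0.0504, 0.3004]
tcp_rot: [0.991, 0.131, -0.001, -0.0]
contact_force: [-3.7, -1.6, -2.9]
opening: 0.139
t 13.32 grasp cage [-120.6   23.9  145.4] open 0.139 F [-3.7 -1.6 -2.9] tcp [0.5436 0.0504 0.3004] q [-0.09  0.12  1.98 -0.    1.05 -0.36]
Rt [[-0.002, -1.0, 0.0], [-1.0, 0.002, 0.003], [-0.003, -0.0, -1.0]] rot-to-nominal(tool,deg) [-0.03  0.15 -0.11]
tool delta mm [-0.1 -1.1  1.4]
r [ -28.58164346 -116.05317319]
scale 4.615384615384615
```

View pics/s9.png

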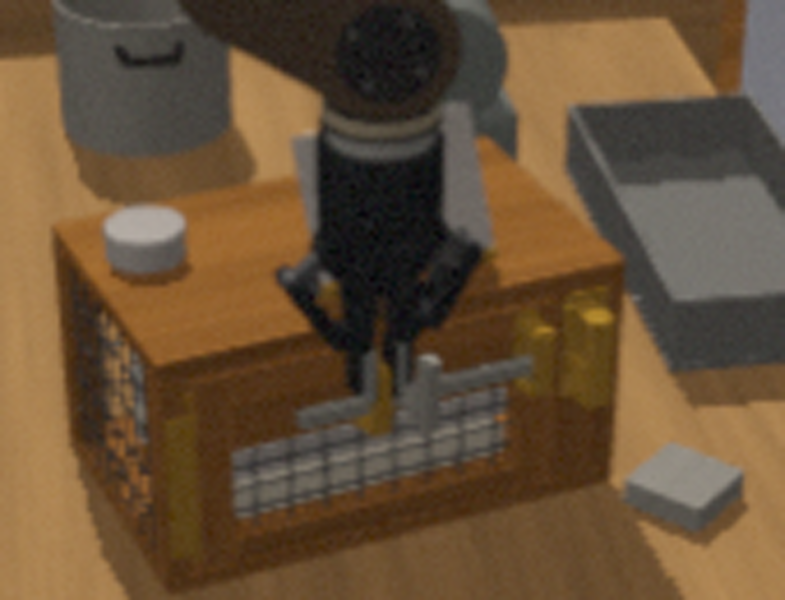

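View pics/w9.png

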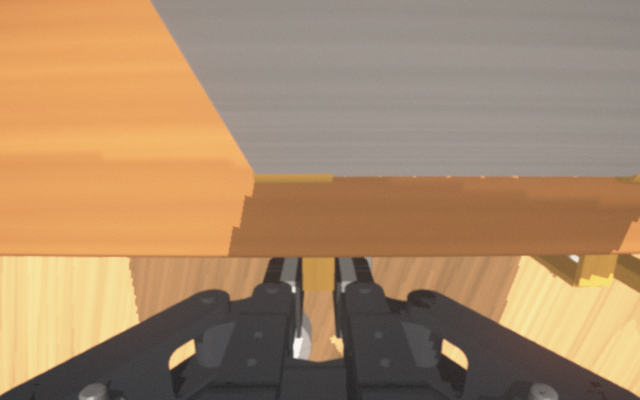

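The guide bracket is pinched (opening 0.139 ≈ 12 mm, bracket between the pads at (318,272)). Swing the gate along its arc.

```bash

python3 -m jog '[{"grip":1,"x":-1,"y":4,"z":0,"rx":0,"ry":0,"rz":2},{"grip":1,"x":-1,"y":4.1,"z":0,"rx":0,"ry":0,"rz":2},{"grip":1,"x":-1,"y":4,"z":0,"rx":0,"ry":0,"rz":2},{"grip":1,"x":-1,"y":4.1,"z":0,"rx":0,"ry":0,"rz":2},{"grip":1,"x":0,"y":0,"z":0,"rx":0,"ry":0,"rz":0}]'
python3 -c "
from h import *
show()"
python3 pic.py side s10 240,80,410,210
```

```text
time: 13.83
eef_pos: [0.543, 0.0339, 0.3004]
tcp_rot: [0.998, 0.061, -0.002, -0.001]
contact_force: [-4.6, 2.3, -2.0]
opening: 0.141
t 13.83 grasp cage [-136.    28.9  145.4] open 0.141 F [-4.6  2.3 -2. ] tcp [0.543  0.0339 0.3004] q [-0.12  0.11  1.98  0.    1.05 -0.25]
Rt [[-0.143, -0.99, 0.002], [-0.99, 0.143, 0.003], [-0.003, -0.002, -1.0]] rot-to-nominal(tool,deg) [-0.13  0.17 -8.21]
scale 4.615384615384615
```

View pics/s10.png

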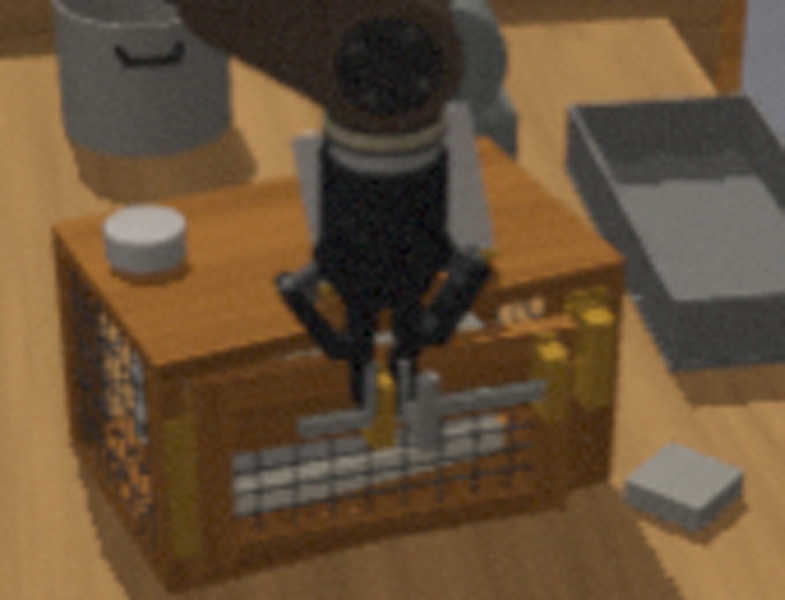

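```bash
python3 -c "
from h import *
T=np.load('pics/top0.npz'); print(ray(T,[(312.5,201.2)],24))
W=np.load('pics/w4.npz'); print(ray(W,[(216.5,188)],24))"
```

```text
[[-241.6   61.5   24. ]]
[[-240.1   58.4   24. ]]
```

Gate is ajar ~8° with the bolt drawn; low tin is at (-241, 60), well clear of the swing. Continue to ~19°.

```bash

python3 -m jog '[{"grip":1,"x":-1,"y":4.1,"z":0,"rx":0,"ry":0,"rz":2},{"grip":1,"x":-1,"y":4.1,"z":0,"rx":0,"ry":0,"rz":2},{"grip":1,"x":-1,"y":4,"z":0,"rx":0,"ry":0,"rz":2},{"grip":1,"x":-1,"y":4.1,"z":0,"rx":0,"ry":0,"rz":2},{"grip":1,"x":-1,"y":4,"z":0,"rx":0,"ry":0,"rz":2},{"grip":1,"x":-0.5,"y":2,"z":0,"rx":0,"ry":0,"rz":1},{"grip":1,"x":0,"y":0,"z":0,"rx":0,"ry":0,"rz":0},{"grip":1,"x":0,"y":0,"z":0,"rx":0,"ry":0,"rz":0}]'
python3 -m jog '[{"grip":1,"x":0,"y":0,"z":0,"rx":0,"ry":0,"rz":0},{"grip":1,"x":0,"y":0,"z":0,"rx":0,"ry":0,"rz":0},{"grip":1,"x":0,"y":0,"z":0,"rx":0,"ry":0,"rz":0},{"grip":1,"x":0,"y":0,"z":0,"rx":0,"ry":0,"rz":0},{"grip":1,"x":0,"y":0,"z":0,"rx":0,"ry":0,"rz":0},{"grip":1,"x":0,"y":0,"z":0,"rx":0,"ry":0,"rz":0}]'
python3 pic.py side s11 240,80,410,210
python3 pic.py wrist w11
python3 -c "
from h import *
show()
S=np.load('pics/s11.npz');s,g,R=cageview()
print('gate angle from grasp',np.arctan2(-28.6,-116.05)-np.arctan2(g[0]+92,g[1]-140), np.hypot(g[0]+92,g[1]-140))
for th in (.25,.33,.4):
  q=lambda a,b:[-92+a*np.cos(th)+b*np.sin(th),140-a*np.sin(th)+b*np.cos(th)]
  pts=[[*q(-8,-250),150],[*q(-58,-180+45),163]]
  print(th,((proj(S,c2w(POSE,pts))-[240,80])*4.615).round().tolist())
"
```

```text
time: 14.55
eef_pos: [0.5384, 0.012, 0.3004]
tcp_rot: [0.999, -0.034, -0.002, -0.001]
contact_force: [-3.5, 3.1, -1.5]
opening: 0.143
time: 15.05
eef_pos: [0.5385, 0.0122, 0.3004]
tcp_rot: [0.999, -0.034, -0.002, -0.001]
contact_force: [-5.2, 2.5, -2.6]
opening: 0.143
scale 4.615384615384615
t 15.15 grasp cage [-155.7   38.9  145.4] open 0.146 F [-5.   2.3 -1.9] tcp [0.5385 0.0122 0.3004] q [-0.17  0.1   2.    0.    1.05 -0.1 ]
Rt [[-0.327, -0.945, 0.003], [-0.945, 0.327, 0.003], [-0.004, -0.002, -1.0]] rot-to-nominal(tool,deg) [ -0.16   0.18 -19.09]
gate angle from grasp -0.32087133695628944 119.46500910156296
0.25 [[587.0, 348.0], [419.0, 389.0]]
0.33 [[592.0, 364.0], [414.0, 399.0]]
0.4 [[596.0, 379.0], [408.0, 408.0]]
```

View pics/s11.png

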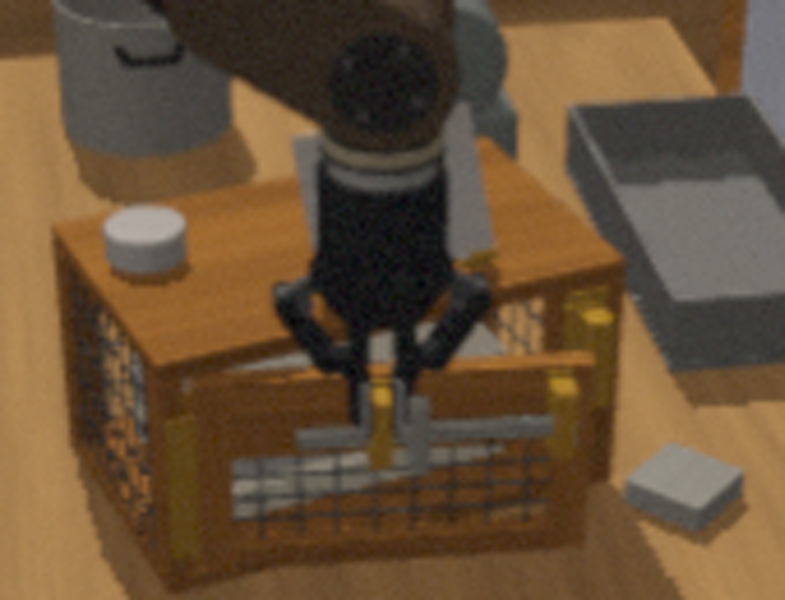

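View pics/w11.png

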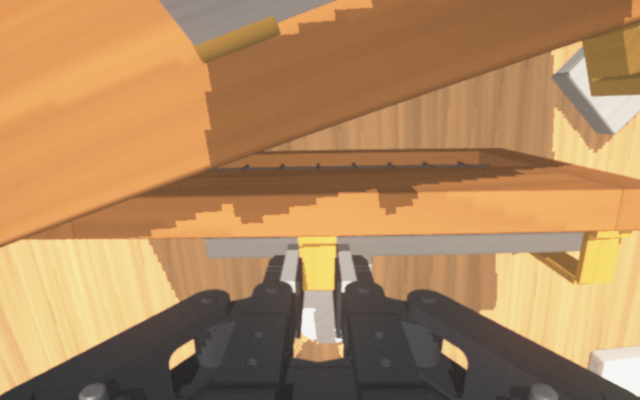

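The free edge top corner is at (592,366) in the side crop, where 0.33 rad predicts (592,364). The handle top at (420,400) matches a fully drawn bolt. The cover edge is still at (297,135), and the tins and block haven't moved. Handing in.

```bash
python3 -c "
from plant import sign_off
print(sign_off())
from h import *
show()"
```

```text
the job is handed in; nothing more can be done
None
the job is handed in; nothing more can be done
```

I folded the cover back to its stop, drew the bolt fully, swung the gate ajar and handed the job in at about 15 s of the 54 s allowed. The hand-in gave no verdict.

- **Cover:** I pinched its tab and folded it back. The gripper position put it at about 2.1 rad before I let go, and the last side picture showed its edge unmoved.
- **Bolt:** I lifted it about 12–13 mm by its handle and drew it 45 mm. I then lowered it and let go, and pictures showed it stayed drawn.
- **Gate:** I swung it open by pinching one of its guide brackets. I let go of the handle because the final check asks for the fingers to touch the gate leaf, and I could not tell whether the bolt counts as part of it.

**Last checks before hand-in:**
- **Gate angle:** the arm's position gave about 0.32 rad. The free edge in the side picture lay within about 2 pixels (enlarged view) of where 0.33 rad predicts.
- **Bolt:** the handle was about 6 pixels (enlarged view) from its predicted fully drawn position.
- **Hold:** the fingers were stopped on the bracket at about 12 mm, commanded to a 50 N grip, with a steady pose and a wrist force of about 6 N.
- **Other things:** the roof tin and steel block showed no movement in the last side picture. I did not check the low tin, bottle, hammer, bowl and anvil again at the end.

No check failed or disagreed. Two jog calls were refused early on for rows with missing fields, and nothing moved in those.

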